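Gauge the engraving blank, tuck it under the lapped leaf and hold it flat

TASK

Check the metal engraving blank: press down the knob of the thickness gauge until its sprung foot sits on the blank, then let it rise. Then take the blank by its grip block, draw it out from under the foot, lay it on the marking board and slide its front edge about 25 mm under the lapped leaf, centred and straight along the board, without lifting the leaf or disturbing the loupe, the glue tube and the pen. Finish while still holding it there, pressing the blank firmly flat on the board (roughly 10 N); do not let go.

Things in the scene. Friction and masses are not known exactly. Their poses are not given: they have to be found in the camera images.
- gauge: Fixed thickness gauge. Dark steel bed 200 (x) x 60 (y) x 10 mm high, origin at the centre of its underside, bed top at z = 10 mm. Grey column at its +x end (x = 80 to 96 mm) with an arm reaching back over the bed (x = 40 to 96 mm, z = 50 to 64 mm). The vertical sprung slide is on the bed's centre line at x = 55 mm: steel rod, foot disc 18 mm across below the arm, black knob 26 mm across above it. The rest of the bed is open
- gauge_knob_top (a point): centre of the top face of the gauge's black round knob (26 mm across); about 95 mm above the worktop when the slide is up; moves down with it
- gauge_slide (a joint): travel of the gauge's slide in m: 0 up (foot 20 mm above the bed), grows as the knob is pressed down; about 0.016 when the foot sits on the 4 mm blank; springs back up; needs about 2 N to start, 4 N at 16 mm
- strip: The loose blank: aluminium strip 160 (x) x 40 (y) x 4 mm thick, about 0.15 kg, origin at the centre of its underside. Starts lying flat on the gauge's bed with its front (+x) end under the foot, its x axis roughly along the bed's x
- strip_grip (a point): centre of the blank's upright grip block: grey, 40 long (x) x 14 wide (y) x 34 mm high standing on the strip, its top 38 mm above the strip's underside; this point is 35 mm behind (-x) the strip's centre and 21 mm above its underside; pinch it across y
- strip_edge (a point): middle of the blank's front edge, at its underside, 80 mm ahead (+x) of the strip's centre, 115 mm ahead of the grip block's centre
- board: Fixed wooden marking board 220 (x) x 110 (y) x 12 mm high, origin at the centre of its underside, top face at z = 12 mm. A steel leaf 100 mm wide laps over its far (+x) end, from x = 35 mm to a hinge at x = 106 mm. Rubber rests under the leaf's sides leave a channel 84 mm wide, centred on y = 0, from x = 40 to 100 mm
- board_lip (a point): point on the board's top face, on its centre line, directly under the leaf's free front lip; axes as the board's: the blank goes in along +x. The leaf's underside is 8 mm above the board here inside and the lip is bent up to about 10 mm at its very edge
- leaf (a joint): angle of the lapped leaf in rad: 0 lying closed on its rests, grows as its lip is lifted (0.07 is 5 mm at the lip); a light spring closes it
- loupe: bystander: black watchmaker's loupe, 38 mm across, 30 mm high, origin at the centre of its underside
- glue_tube: bystander: glue tube lying flat, 80 x 25 x 18 mm
- engraving_pen: bystander: engraving pen with a red end, lying, 126 x 13 x 13 mm

How it is judged:
By the outcome, as a careful person would: the job done as asked, in the order asked, and still so for the second after the job is handed in, while the arm keeps its last pose, push and grip.
It also fails if it takes over 48 s, if anything falls off the work surface, if the arm or the gripper's body presses on something with over 40 N, if the wrist force passes 120 N, or if a joint passes its speed limit or range.

ROBOT

A 6-joint arm with a two-finger parallel gripper is mounted at the origin on a cart in front of the work surface, level with it; the furniture and walls round the work are solid. World frame = base frame: x ahead of the robot, y to its left, z up, the work surface at z = 0. Lengths are in m, angles in degrees, forces in N, time in s.
With the tool pointing down it reaches from about 0.25 to 0.725 m from the base axis. Payload 9.7 kg.
Tool frame: the origin (TCP) lies at the very end of the fingers, on their centre line; the grasp point (between the pads) lies grasp_offset behind it (grasp_offset is the distance from the TCP to the grasp point, in m); z points along the fingers, y is the line along which they close (so a half turn about z gives the same grasp; the last joint's range is limited). The gripper opens to 85 mm and grips with 20 to 120 N. Pads are 22 mm wide; open, the fingers measure 114 mm over their backs; the gripper's body (76 mm by 85 mm) begins 54 mm behind the grasp point. The pads swing forward as they close: fully open they stand 13 mm farther back than shut.
Start: joints at [-70.818, 4.979, 10.078, 95.1, 0, 90], TCP at [0.181, -0.519, 0.231] pointing down, gripper open.
Joint ranges: [-179.16, 179.16], [-48.56, 103.87], [-65.8, 70.77], [-126.05, 130.52], [-82.76, 87.17], [-180, 180]. Speed limits (degrees/s): [127.2, 127.2, 147.25, 180, 180, 180].

INTERFACE

Orientations are given as [roll, pitch, yaw] about the fixed x, y, z axes, in that order (R = Rz(yaw) Ry(pitch) Rx(roll)).
In Python, from workcell import get_obs, camera, calibration, job_done, recognise, cut_out, mark_of, grasp_offset gives the robot as it stands.
- The arm moves only by the tool servo_tool, never from a script. Its argument "moves" is a list of rows, each a list of 3 entries, a list of its own where there are three numbers: the turn, a rotation vector about the tool's x, y, z in degrees, then the shift along the tool's x, y, z in m, then the opening in per cent of the stroke, from 0 (shut) to 100 (fully open). In form: [[[ax, ay, az], [x, y, z], claw], ...]. A call has 1 to 12 rows; each row shifts and turns the commanded pose from where the row before left it, along the tool's axes as they then stand; what a row does not reach is not made up. A row lasts 1/10 s, in which the tool goes at most 50 mm and 8.59 degrees, less where a joint would pass 70% of its speed; a pose out of reach is approached as far as the arm can. A call is refused whole if a number of a shift passes 0.05 or a number of a turn 8.59, either way. A call with a gripper value outside its range is refused whole. The fingers move at their own pace and stop on an object; "force" is the grip in N (left out, the last holds). Time passes only in rows, so rows that do not move let the fingers close. It gives the time, the measured TCP pose, the force, the opening and the grip force at its end, in the units of the state.
- get_obs(): the state, without advancing time (a new reading comes with each control period).
- camera(name): name is "scene" or "top" or "wrist"; returns (picture, depth): 420x560x3 uint8, red, green, blue; 420x560 float32, m along the optical axis (not along the pixel's ray), 0 where there is no reading.
- calibration(name): a dict with "camera_matrix" (3x3 intrinsics, pixels), "R" (3x3) and "t" (3): a world point X has camera coordinates R X + t. Camera axes: x right, y down, z forward; pixel columns grow to the right and rows downward; lengths in m; the calibration is good to about 2 mm. A picture is of the moment at which its call begins: read the wrist's pose just before it. calibration takes no time and is no camera call; for the wrist camera it gives the pose at the moment of the call.
- job_done(): hands the job in; it is judged then, once.
Trained networks look in the newest picture that a camera, given by its name, has taken for a name from the list of things; names that differ only in an ending like _2 or _b are one class to them, and where a whole thing is asked for, a point or a joint stands for the part that bears it (a point fixed in the world has none). Each returns a list of dicts, best first, with "score" (0 to 1); they miss things now and then, are a little off and sometimes report something else, mostly with a low value. They report only what shows in the picture. A call takes as long as a camera call.
- recognise(name, camera): "xyz" ([x, y, z] in m, in the coordinates of the camera as it stood for that picture, good to about 4 mm: the middle of the surface that is visible of it).
- cut_out(name, camera): "mask" (420x560 bool, what is visible of it).
- mark_of(name, camera): "xyz" ([x, y, z] in m, in the coordinates of the camera as it stood for that picture, good to about 4 mm: a listed point, or the origin of a listed thing).
The state is a dict: "time": time; "q": joint angles; "qd": joint speeds; "joint_efforts": joint torques, N m; "ee_pos": TCP position; "tcp_rot": TCP orientation; "wrist_force": force on the tool from outside, world axes, zero at the start; "torque": the same for the moment, N m; "opening": finger opening in m; "grasp_force": force on a finger pad.
Only numpy, scipy, OpenCV 4.12 (cv2) and the standard library are available. Lean on these libraries where they do the work, as an engineer would, in place of code of your own. Each camera call takes 0.05 s, during which the arm holds its last target. There are 200 camera calls.

## Working session

There is one attempt and no reset: what is moved stays moved. The work goes in short steps, Python scripts to look and compute and a tool call to move; the robot and the scene stay as the last step left them, time stands still between calls to the robot, and variables do not carry over. Pictures are saved under pics/ and viewed, at most 10 in all, crops included, and the job is handed in when it is done.

Besides the shell and the picture viewer there is one more tool, called after "Call:" as name(argument=value, ...), one argument or row to a line, values as JSON. servo_tool: Moves the arm, as the interface text tells. Its arguments: {"type":"object","properties":{"moves":{"type":"array"},"force":{"type":"number"}},"required":["moves"]}

```bash
ls; mkdir -p pics
cat > h.py <<'E'
import numpy as np, cv2
from workcell import *
def w(cal,p): return np.array(cal["R"]).T@(np.array(p)-np.array(cal["t"]))
def cloud(cam,d):
    c=calibration(cam);K=np.array(c["camera_matrix"])
    v,u=np.mgrid[:420,:560]
    P=np.stack([(u-K[0,2])/K[0,0]*d,(v-K[1,2])/K[1,1]*d,d],-1)
    return (P-np.array(c["t"]))@np.array(c["R"])
E
python3 - <<'E'
from h import *
o=get_obs();print({k:np.round(v,4).tolist() for k,v in o.items()}, grasp_offset)
for cam in("scene","top"):
    im,d=camera(cam);cv2.imwrite(f"pics/{cam}0.png",im[...,::-1]);c=calibration(cam);np.savez(f"{cam}0.npz",im=im,d=d)
    print(cam,np.round(np.array(c["R"]).T[:,2],2),np.round(w(c,[0,0,0]),3))
    for n in("gauge","gauge_knob_top","strip","strip_grip","strip_edge","board","board_lip","loupe","glue_tube","engraving_pen"):
        r=mark_of(n,cam);print(n,[(np.round(w(c,x["xyz"]),3).tolist(),round(x["score"],2)) for x in r[:2]])
E
```

```text
pics
{'time': 0.0, 'q': [-70.8194, 5.0108, 10.0344, 95.1005, 0.0001, 90.0022], 'qd': [0.0281, -0.0061, -0.0455, 0.1089, -0.0099, 0.0191], 'joint_efforts': [0.0007, -52.039, 46.4803, 0.0164, 0.0001, 0.0], 'ee_pos': [0.1806, -0.5192, 0.2306], 'tcp_rot': [-179.9231, -0.0001, 19.1785], 'wrist_force': [0.5994, 0.1898, -0.3865], 'torque': [0.0236, 0.0014, 0.0157], 'grasp_force': 0.0, 'opening': 0.0856} 0.0187
scene [ 0.75 -0.4  -0.53] [-0.077  0.557  0.551]
gauge [([0.469, 0.383, 0.006], 0.94)]
gauge_knob_top [([0.525, 0.399, 0.098], 0.83)]
strip [([0.458, 0.378, 0.011], 0.9)]
strip_grip [([0.423, 0.362, 0.03], 0.57), ([0.67, 0.329, -0.001], 0.24)]
strip_edge [([0.528, 0.402, 0.097], 0.38)]
board [([0.54, 0.11, -0.005], 0.62)]
board_lip [([0.578, 0.119, 0.019], 0.72)]
loupe [([0.675, 0.331, 0.001], 0.51)]
glue_tube [([0.526, 0.017, -0.004], 0.5), ([0.457, 0.381, 0.012], 0.48)]
engraving_pen [([0.5, 0.333, 0.006], 0.93)]
top [ 0.19 -0.   -0.98] [0.4   0.252 0.916]
gauge [([0.471, 0.384, 0.001], 0.59), ([0.527, 0.414, 0.006], 0.37)]
gauge_knob_top [([0.521, 0.399, 0.096], 0.67)]
strip [([0.454, 0.383, 0.01], 0.69)]
strip_grip [([0.421, 0.361, 0.033], 0.98)]
strip_edge [([0.525, 0.411, 0.006], 0.95)]
board [([0.542, 0.106, 0.002], 0.59)]
board_lip [([0.576, 0.119, 0.009], 0.72)]
loupe [([0.676, 0.33, -0.001], 0.51), ([0.461, 0.383, 0.011], 0.48)]
glue_tube [([0.524, 0.015, 0.003], 0.9)]
engraving_pen [([0.497, 0.336, 0.006], 0.79)]
```

View pics/top0.png

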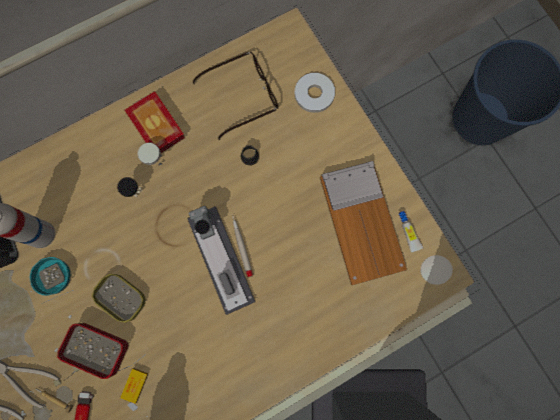

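View pics/scene0.png

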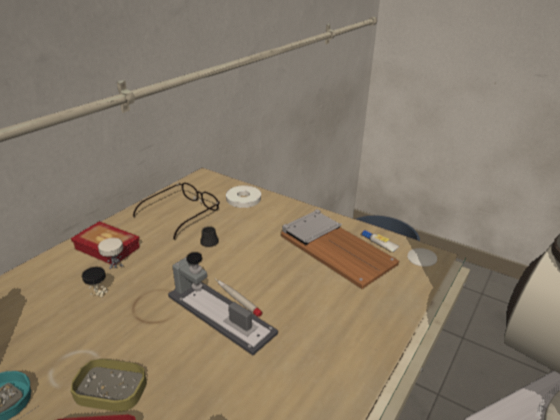

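Run:
```python
from h import *
z=np.load("top0.npz");P=cloud("top",z["d"]);im=z["im"]
x,y,h=P[...,0],P[...,1],P[...,2]
def rect(m,n):
    m=cv2.morphologyEx(m.astype(np.uint8),cv2.MORPH_OPEN,np.ones((2,2)))
    k,l,s,c=cv2.connectedComponentsWithStats(m);
    if k<2: print(n,"none");return
    i=1+s[1:,4].argmax();q=P[l==i];r=cv2.minAreaRect((q[:,:2]*1000).astype(np.float32))
    print(n,len(q),np.round(r[0],1),np.round(r[1],1),round(r[2],1),np.round(np.median(q[:,2]),4))
g=(y>.28)&(x<.62)
rect(g&(h>.006),"gauge all");rect(g&(h>.03)&(h<.053)&(x<.47),"grip");rect(g&(h>.085),"knob")
rect(g&(h>.056)&(h<.072),"arm")
b=(y<.26)&(y>-.02)&(x>.3)
rect(b&(h>.007)&(h<.016),"board flat");rect(b&(h>.018)&(h<.03),"leaf");rect(b&(h>.007),"board all")
```

```text
gauge all 3361 [474.4 348.7] [213.1 119.3] 23.1 0.0131
grip 273 [320.8 450.8] [ 96.9 416.8] 8.6 0.0339
knob 989 [481.4 514. ] [546.1  55.6] 78.5 0.1294
arm 322 [469.6 346.7] [231.1  43.9] 42.9 0.064
board flat 4412 [486.9 122. ] [201.  239.7] 73.8 0.0119
leaf 1939 [549.7 183.8] [113.2 309.1] 45.4 0.0231
board all 6477 [525.6 163.7] [223.4 235.8] 15.1 0.0128
```

Top view: knob at about (203,227), grip block (228,283), pen (243,247) beside the gauge, board from leaf (352,185) to near end (378,275), glue tube (411,230), loupe (249,154). I'll tighten the fits.

Run:
```python
from h import *
z=np.load("top0.npz");P=cloud("top",z["d"]);im=z["im"]
x,y,h=P[...,0],P[...,1],P[...,2]
def rect(m,n):
    m=m.astype(np.uint8)
    k,l,s,c=cv2.connectedComponentsWithStats(m);
    if k<2: print(n,"none");return
    i=1+s[1:,4].argmax();q=P[l==i];r=cv2.minAreaRect((q[:,:2]*1000).astype(np.float32))
    print(n,len(q),np.round(r[0],1),np.round(r[1],1),round(r[2],1),"med",np.round(np.median(q,0)*1000,1))
def near(a,b,r): return np.hypot(x-a,y-b)<r
sx=np.sin(np.radians(22));cx=np.cos(np.radians(22))
lat=-(x-.47)*sx+(y-.384)*cx
rect((h>.006)&(abs(lat)<.036)&near(.47,.384,.13),"gauge");
rect(near(.421,.361,.04)&(h>.03)&(h<.06),"grip");rect(near(.523,.4,.03)&(h>.085),"knob")
rect(near(.54,.39,.06)&(h>.055)&(h<.075),"arm")
g=im.astype(int).mean(-1); 
rect((abs(lat)<.034)&near(.455,.377,.1)&(g>110)&(h<.025),"strip")
b=(y<.26)&(y>.03)&near(.54,.11,.14)
rect(b&(h>.007),"board all");rect(b&(h>.018),"leaf");rect(b&(h>.006)&(h<.0165),"wood")
s=im.astype(int);rect(b&(h>.006)&(s[...,0]-s[...,2]>40),"wood colour")
# same with the scene camera
for n,c in(("strip_grip","top"),): pass
```

```text
gauge 3372 [470.6 380.6] [200.   60.2] 23.4 med [470.  379.8  13.2]
grip 191 [423.9 364.3] [40.  14.3] 24.5 med [424.1 362.8  46.8]
knob 172 [520.4 402.4] [23.5 24.6] 3.0 med [520.9 402.1  94.3]
arm 328 [532.9 407.2] [56.3 33.7] 24.2 med [542.4 406.9  64.1]
strip 1339 [455.4 379.8] [159.3  43. ] 23.6 med [460.6 382.   13.7]
board all 6442 [541.2 107.8] [219.8 111.1] 15.0 med [538.6 108.6  12.8]
leaf 1953 [610.5 127.1] [ 75.4 102.9] 14.4 med [610.8 127.   23.3]
wood 4456 [540.6 107.5] [218.5 110.7] 15.3 med [505.8 100.2  11.9]
wood colour 4422 [540.6 107.5] [218.5 110.7] 15.3 med [505.7 100.   11.9]
```

Call:
servo_tool(
  moves=[
    [[0,0,0],[0.02,-0.025,0],0],
    [[0,0,0],[0.03,-0.036,0],0],
    [[0,0,0],[0.03,-0.036,0],0],
    [[0,0,0],[0.03,-0.036,0],0],
    [[0,0,0],[0.03,-0.036,0],0],
    [[0,0,0],[0.03,-0.036,0],0],
    [[0,0,0],[0.03,-0.036,0],0],
    [[0,0,0],[0.03,-0.036,0],0],
    [[0,0,0],[0.03,-0.036,0],0],
    [[0,0,0],[0.03,-0.036,0],0],
    [[0,0,0],[0.03,-0.036,0],0],
    [[0,0,0],[0.03,-0.036,0],0],
  ],
)

```text
time: 2.3
ee_pos: [0.3732, -0.0048, 0.2316]
tcp_rot: [180.0, -0.1, 19.2]
wrist_force: [1.1, -0.8, 0.4]
opening: -0.0004
grasp_force: 0.0
```

Call:
servo_tool(
  moves=[
    [[0,0,0],[0.027,-0.0335,0],0],
    [[0,0,0],[0.027,-0.0335,0],0],
    [[0,0,0],[0.027,-0.0335,0],0],
    [[0,0,0],[0.027,-0.0335,0.01],0],
    [[0,0,0],[0.027,-0.0335,0.01],0],
    [[0,0,0],[0.027,-0.0335,0.01],0],
    [[0,0,0],[0.027,-0.0335,0.01],0],
    [[0,0,0],[0.027,-0.0335,0.01],0],
    [[0,0,0],[0.027,-0.0335,0.01],0],
    [[0,0,0],[0.03,-0.034,0.01],0],
    [[0,0,0],[0,0,0.02],0],
    [[0,0,0],[0,0,0.02],0],
  ],
)

```text
time: 3.5
ee_pos: [0.5437, 0.3172, 0.127]
tcp_rot: [-175.6, 0.1, 28.3]
wrist_force: [-0.5, 0.5, -0.0]
opening: 0.0
grasp_force: 0.0
```

Run:
```python
from h import *
o=get_obs();print({k:np.round(v,3).tolist() for k,v in o.items()})
```

```text
{'time': 3.5, 'q': [28.27, 15.147, 10.06, 84.996, 4.392, 179.944], 'qd': [0.068, -1.294, -23.495, -22.085, 0.248, 0.033], 'joint_efforts': [0.606, -63.071, 50.192, 0.958, 0.297, -0.0], 'ee_pos': [0.544, 0.317, 0.127], 'tcp_rot': [-175.608, 0.079, 28.326], 'wrist_force': [-0.458, 0.46, -0.012], 'torque': [-0.038, -0.006, -0.036], 'grasp_force': 0.0, 'opening': 0.0}
```

Call:
servo_tool(
  moves=[
    [[0,0,0],[0,0,0],0],
    [[0,0,0],[0,0,0],0],
  ],
)

```text
time: 3.7
ee_pos: [0.5432, 0.3161, 0.1286]
tcp_rot: [-175.6, 0.1, 28.3]
wrist_force: [0.3, 0.4, 0.2]
opening: -0.0001
grasp_force: 0.0
```

Call:
servo_tool(
  moves=[
    [[0,0,-8.5],[0,0,0],0],
    [[0,0,-8.5],[0,0,0],0],
    [[0,0,-8.5],[0,0,0],0],
    [[0,0,-8.5],[0,0,0],0],
    [[0,0,-8.5],[0,0,0],0],
    [[0,0,-8.5],[0,0,0],0],
    [[0,0,-8.5],[0,0,0],0],
    [[0,0,-8.5],[0,0,0],0],
    [[0,0,-8.5],[0,0,0],0],
    [[0,0,-8.5],[0,0,0],0],
    [[0,0,-8.5],[0,0,0],0],
    [[0,0,-8.5],[0,0,0],0],
  ],
)

```text
time: 4.9
ee_pos: [0.5439, 0.3163, 0.1305]
tcp_rot: [179.0, -4.3, 130.6]
wrist_force: [-1.0, 0.1, 0.3]
opening: 0.0001
grasp_force: 0.0
```

Call:
servo_tool(
  moves=[
    [[0,0,-8.5],[0,0,0],0],
    [[0,0,-8.5],[0,0,0],0],
    [[0,0,-8.5],[0,0,0],0],
    [[0,0,-8.5],[0,0,0],0],
    [[0,0,-8.5],[0,0,0],0],
    [[0,0,-8.5],[0,0,0],0],
    [[0,0,-8.5],[0,0,0],0],
    [[0,0,-8.5],[0,0,0],0],
    [[0,0,0],[0,0,0],0],
  ],
)

```text
time: 5.8
ee_pos: [0.5439, 0.3163, 0.1303]
tcp_rot: [175.7, -0.7, -161.6]
wrist_force: [-0.2, 0.9, -0.1]
opening: -0.0001
grasp_force: 0.0
```

```bash
cat > go.py <<'E'
# go.py x y z yaw : needed tool-frame rotvec (deg) and shift in current and in final tool axes
import sys;from h import *
from scipy.spatial.transform import Rotation as Ro
o=get_obs();a=list(map(float,sys.argv[1:5]))
R0=Ro.from_euler("xyz",o["tcp_rot"],degrees=True);R1=Ro.from_euler("xyz",[180,0,a[3]],degrees=True)
d=np.array(a[:3])-o["ee_pos"]
print("t",o["time"],"pos",np.round(o["ee_pos"],4),"rot",np.round(o["tcp_rot"],2),"q",np.round(o["q"],1),"F",np.round(o["wrist_force"],2))
print("turn",np.round((R0.inv()*R1).as_rotvec(degrees=True),2),"shift now",np.round(R0.inv().apply(d),4),"shift after turn",np.round(R1.inv().apply(d),4))
E
python3 go.py .521 .4025 .1 203.9
```

```text
t 5.8 pos [0.5439 0.3163 0.1303] rot [ 175.66   -0.66 -161.59] q [28.2 14.9 10.1 85.1  4.4  9.8] F [-0.18  0.87 -0.12]
turn [ 4.37 -0.45 -5.51] shift now [-0.0059  0.0865  0.0369] shift after turn [-0.014   0.0881  0.0303]
```

Call:
servo_tool(
  moves=[
    [[4.4,-0.5,-5.5],[0,0,0],0],
    [[0,0,0],[-0.005,0.03,0],0],
    [[0,0,0],[-0.005,0.03,0.005],0],
    [[0,0,0],[-0.004,0.028,0.01],0],
    [[0,0,0],[0,0,0.008],0],
    [[0,0,0],[0,0,0],0],
  ],
)

```text
time: 6.4
ee_pos: [0.5201, 0.4024, 0.1047]
tcp_rot: [-179.9, -0.2, -156.4]
wrist_force: [0.5, 0.2, 0.3]
opening: 0.0001
grasp_force: 0.0
```

```bash
python3 go.py .521 .4025 .079 203.9
```

```text
t 6.4 pos [0.5201 0.4024 0.1047] rot [-1.7993e+02 -1.7000e-01 -1.5635e+02] q [37.7 19.4 12.9 83.7 -0.  14.1] F [0.5  0.22 0.28]
turn [-0.07 -0.17 -0.25] shift now [-0.0009 -0.0003  0.0257] shift after turn [-0.0008 -0.0003  0.0257]
```

Call:
servo_tool(
  moves=[
    [[0,0,0],[-0.001,0,0.005],0],
    [[0,0,0],[0,0,0.004],0],
    [[0,0,0],[0,0,0.004],0],
    [[0,0,0],[0,0,0.003],0],
    [[0,0,0],[0,0,0.003],0],
    [[0,0,0],[0,0,0.003],0],
    [[0,0,0],[0,0,0.001],0],
  ],
)

```text
time: 7.1
ee_pos: [0.5217, 0.4026, 0.0821]
tcp_rot: [-179.9, -0.1, -156.2]
wrist_force: [1.4, -2.3, 3.7]
opening: -0.0
grasp_force: 1.4
```

Call:
servo_tool(
  moves=[
    [[0,0,0],[0,0,0.001],0],
    [[0,0,0],[0,0,0],0],
  ],
)

```text
time: 7.3
ee_pos: [0.5216, 0.4028, 0.0813]
tcp_rot: [-180.0, -0.1, -156.2]
wrist_force: [1.4, -1.5, 2.8]
opening: 0.0003
grasp_force: 1.5
```

Call:
servo_tool(
  moves=[
    [[0,0,0],[0,0,0.001],0],
    [[0,0,0],[0,0,0],0],
  ],
)

```text
time: 7.5
ee_pos: [0.5216, 0.4028, 0.0802]
tcp_rot: [-180.0, -0.1, -156.2]
wrist_force: [1.1, -1.0, 2.8]
opening: 0.0002
grasp_force: 1.5
```

Call:
servo_tool(
  moves=[
    [[0,0,0],[0,0,0.001],0],
    [[0,0,0],[0,0,0],0],
  ],
)

```text
time: 7.7
ee_pos: [0.5216, 0.4027, 0.0792]
tcp_rot: [-180.0, -0.1, -156.2]
wrist_force: [0.9, -1.6, 3.0]
opening: -0.0003
grasp_force: 1.6
```

Call:
servo_tool(
  moves=[
    [[0,0,0],[0,0,0.001],0],
    [[0,0,0],[0,0,0],0],
  ],
)

```text
time: 7.9
ee_pos: [0.5216, 0.4028, 0.0791]
tcp_rot: [-180.0, -0.1, -156.2]
wrist_force: [0.1, -3.7, 7.6]
opening: 0.0001
grasp_force: 3.9
```

Call:
servo_tool(
  moves=[
    [[0,0,0],[0,0,0.0005],0],
    [[0,0,0],[0,0,0],0],
    [[0,0,0],[0,0,-0.004],0],
    [[0,0,0],[0,0,-0.006],0],
    [[0,0,0],[0,0,-0.008],0],
    [[0,0,0],[0,0,-0.02],0],
    [[0,0,0],[0,0,-0.02],0],
    [[0,0,0],[0.03,0,0],0],
    [[0,0,0],[0.04,0,0],45],
    [[0,0,0],[0.03,0,0],45],
    [[0,0,0],[0,0,0],45],
    [[0,0,0],[0,0,0],45],
  ],
)

```text
time: 9.1
ee_pos: [0.4297, 0.3627, 0.1365]
tcp_rot: [-180.0, -0.1, -156.2]
wrist_force: [0.3, -1.0, 1.0]
opening: 0.0386
grasp_force: 0.0
```

```bash
python3 - <<'E'
from h import *
im,d=camera("wrist");c=calibration("wrist");P=cloud("wrist",d);cv2.imwrite("pics/w1.png",im[...,::-1])
for n in("strip_grip","gauge_knob_top","strip_edge"):print(n,[(np.round(w(c,r["xyz"]),4).tolist(),round(r["score"],2)) for r in mark_of(n,"wrist")[:2]])
x,y,h=np.moveaxis(P,-1,0)
m=((np.hypot(x-.424,y-.364)<.04)&(h>.04)&(h<.056)).astype(np.uint8)
q=P[m>0];print(len(q))
if len(q):print(cv2.minAreaRect((q[:,:2]*1000).astype(np.float32)),np.median(q,0))
E
python3 go.py .424 .364 .019 204
```

```text
strip_grip [([0.4242, 0.3629, 0.0306], 0.87), ([0.4987, 0.3382, 0.006], 0.6)]
gauge_knob_top [([0.5192, 0.4064, 0.0992], 0.57), ([0.5257, 0.4157, 0.0117], 0.42)]
strip_edge [([0.5256, 0.4142, 0.012], 0.64)]
994
((423.1103515625, 365.4288330078125), (39.807395935058594, 13.622859954833984), 24.256723403930664) [0.42191391 0.36481643 0.04773871]
t 9.3 pos [0.4307 0.3628 0.1357] rot [-1.7996e+02 -1.2000e-01 -1.5624e+02] q [40.1  6.   0.7 84.7 -0.  16.4] F [-0.69 -0.41 -0.3 ]
turn [-0.04 -0.12 -0.24] shift now [0.0054 0.0039 0.1167] shift after turn [0.0056 0.0038 0.1167]
```

View pics/w1.png

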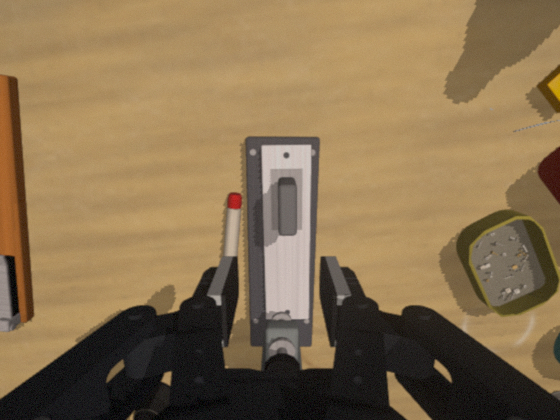

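Call:
servo_tool(
  moves=[
    [[0,0,-0.3],[0.0052,0.0044,0],45],
    [[0,0,0],[0,0,0.03],45],
    [[0,0,0],[0,0,0.03],45],
    [[0,0,0],[0,0,0.025],45],
    [[0,0,0],[0,0,0.018],45],
    [[0,0,0],[0,0,0.012],45],
    [[0,0,0],[0,0,0.001],45],
    [[0,0,0],[0,0,0],45],
  ],
)

```text
time: 10.1
ee_pos: [0.4235, 0.3645, 0.0204]
tcp_rot: [-180.0, -0.1, -155.9]
wrist_force: [-0.9, -1.2, 0.1]
opening: 0.0387
grasp_force: 0.0
```

Call:
servo_tool(
  moves=[
    [[0,0,0],[0,0,0],0],
    [[0,0,0],[0,0,0],0],
    [[0,0,0],[0,0,0],0],
    [[0,0,0],[0,0,0],0],
    [[0,0,0],[0,0,0],0],
    [[0,0,0],[0,0,0],0],
  ],
  force=70,
)

```text
time: 10.7
ee_pos: [0.424, 0.3649, 0.0213]
tcp_rot: [180.0, 0.0, -155.9]
wrist_force: [-0.0, 0.4, 6.2]
opening: 0.0129
grasp_force: 69.5
```

Call:
servo_tool(
  moves=[
    [[0,0,0],[0,0,-0.002],0],
    [[0,0,0],[0,0,-0.003],0],
    [[0,0,0],[0.008,0,0],0],
    [[0,0,0],[0.012,0,0],0],
    [[0,0,0],[0.015,0,0],0],
    [[0,0,0],[0.015,0,0],0],
    [[0,0,0],[0.015,0,0],0],
    [[0,0,0],[0.01,0,-0.005],0],
    [[0,0,0],[0,0,-0.02],0],
    [[0,0,0],[0,0,-0.025],0],
    [[0,0,0],[0,0,-0.02],0],
    [[0,0,0],[0,0,0],0],
  ],
)

```text
time: 11.9
ee_pos: [0.3557, 0.3346, 0.0981]
tcp_rot: [180.0, 0.1, -155.9]
wrist_force: [0.4, -0.6, -1.3]
opening: 0.0126
grasp_force: 68.4
```

```bash
python3 - <<'E'
from h import *
im,d=camera("scene");cv2.imwrite("pics/s2.png",cv2.resize(im[150:400,80:460,::-1],None,fx=2,fy=2))
E
python3 go.py .4443 .0815 .095 195.1
```

```text
t 11.95 pos [0.3552 0.3342 0.0962] rot [ 1.7999e+02  3.0000e-02 -1.5592e+02] q [ 43.3  -4.1 -14.   80.1  -0.   19.2] F [ 0.28  0.23 -2.28]
turn [0.01 0.03 8.98] shift now [ 0.0218 -0.267   0.0012] shift after turn [-0.0202 -0.2672  0.0012]
```

View pics/s2.png

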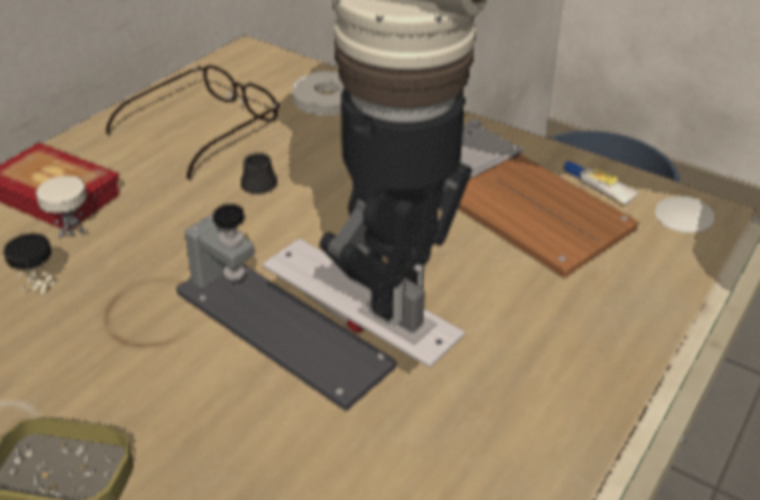

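The blank is out, level in the grip and clear of the gauge; the slide is back up (knob at (230,215)). Next I'll carry it over the board.

Call:
servo_tool(
  moves=[
    [[0,0,3],[0,0,0],0],
    [[0,0,3],[0,0,0],0],
    [[0,0,3],[0,-0.01,0],0],
    [[0,0,0],[-0.002,-0.03,0],0],
    [[0,0,0],[-0.003,-0.04,0],0],
    [[0,0,0],[-0.003,-0.04,0],0],
    [[0,0,0],[-0.003,-0.04,0],0],
    [[0,0,0],[-0.003,-0.04,0],0],
    [[0,0,0],[-0.003,-0.035,0.01],0],
    [[0,0,0],[-0.003,-0.022,0.01],0],
    [[0,0,0],[0,-0.01,0.01],0],
    [[0,0,0],[0,0,0],0],
  ],
)

```text
time: 13.15
ee_pos: [0.4429, 0.0803, 0.0629]
tcp_rot: [-180.0, -0.3, -165.0]
wrist_force: [-1.4, 0.4, -1.8]
opening: 0.0127
grasp_force: 68.5
```

```bash
cat > chk.py <<'E'
from h import *
import sys
z=np.array([.541,.1077])
o=get_obs();print("pos",np.round(o["ee_pos"],4),np.round(o["tcp_rot"],2))
for cam in("top","wrist"):
    im,d=camera(cam);c=calibration(cam);P=cloud(cam,d);cv2.imwrite(f"pics/{sys.argv[1]}_{cam}.png",im[...,::-1])
    for n in("strip","strip_edge","strip_grip","board_lip","board"):print(cam,n,[(np.round(w(c,r["xyz"]),4).tolist(),round(r["score"],2)) for r in mark_of(n,cam)[:1]])
    for n in("strip","leaf"):
        r=cut_out(n,cam)
        if r:
            m=r[0]["mask"]&(d>0);q=P[m];h=np.median(q[:,2]);k=abs(q[:,2]-h)<.006;q=q[k]
            A=np.c_[q[:,:2]-q[:,:2].mean(0),np.ones(len(q))];f=np.linalg.lstsq(A,q[:,2],rcond=None)[0]
            R=cv2.minAreaRect((q[:,:2]*1000).astype(np.float32))
            print(cam,n,round(r[0]["score"],2),len(q),np.round(R[0],1),np.round(R[1],1),round(R[2],1),"plane",np.round(f,3))
E
python3 chk.py a; python3 go.py .4443 .0815 .04 195.1
```

```text
pos [0.4429 0.0803 0.0629] [-179.96   -0.31 -165.03]
top strip [([0.4783, 0.0928, 0.0549], 0.89)]
top strip_edge [([0.5526, 0.109, 0.0491], 0.93)]
top strip_grip [([0.4394, 0.0808, 0.0729], 0.68)]
top board_lip [([0.5757, 0.1214, 0.013], 0.71)]
top board [([0.5366, 0.1077, 0.0011], 0.64)]
top strip 0.65 1216 [477.1  87.8] [159.9  40.7] 14.4 plane [-0.008 -0.     0.055]
top leaf 0.97 1863 [610.9 126.1] [ 75.2 100.1] 15.6 plane [-0.     0.001  0.023]
wrist strip [([0.4822, 0.0876, 0.0507], 0.61)]
wrist strip_edge []
wrist strip_grip [([0.4414, 0.0778, 0.0749], 0.56)]
wrist board_lip []
wrist board []
wrist strip 0.77 7397 [454.3  83.3] [111.7  40.1] 15.4 plane [-0.003 -0.002  0.059]
wrist leaf 0.66 1466 [501.5  11.4] [34.5 24.5] 19.7 plane [ 0.28  -0.064  0.011]
t 13.95 pos [0.4443 0.0813 0.0653] rot [-1.7994e+02 -9.0000e-02 -1.6493e+02] q [ 10.4  -8.4 -21.3  77.2  -0.1  -4.7] F [ 0.14 -0.67 -0.76]
turn [-0.06 -0.09 -0.03] shift now [-0.0001  0.0002  0.0253] shift after turn [-0.0001  0.0002  0.0253]
```

View pics/a_wrist.png

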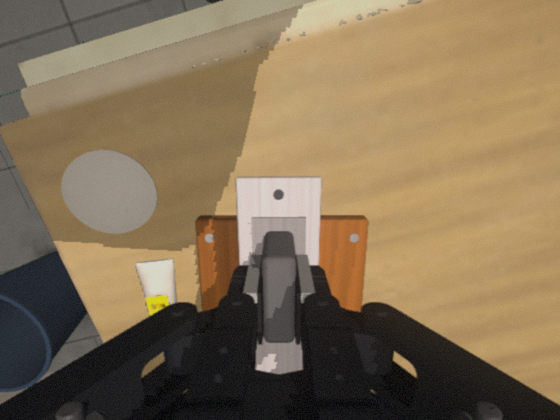

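Call:
servo_tool(
  moves=[
    [[0,0,0],[0,0,0.012],0],
    [[0,0,0],[0,0,0.012],0],
    [[0,0,0],[0,0,0.008],0],
    [[0,0,0],[0,0,0.005],0],
    [[0,0,0],[0,0,0.002],0],
    [[0,0,0],[0,0,0.001],0],
    [[0,0,0],[0,0,0],0],
  ],
)

```text
time: 14.65
ee_pos: [0.4443, 0.0813, 0.0255]
tcp_rot: [-179.9, -0.1, -164.9]
wrist_force: [0.3, 0.7, -1.1]
opening: 0.0131
grasp_force: 68.5
```

Call:
servo_tool(
  moves=[
    [[0,0,0],[0,0,0.001],0],
    [[0,0,0],[0,0,0],0],
  ],
)

```text
time: 14.85
ee_pos: [0.4443, 0.0813, 0.0245]
tcp_rot: [-179.9, -0.1, -164.9]
wrist_force: [-0.2, 0.7, -1.5]
opening: 0.0133
grasp_force: 68.5
```

Call:
servo_tool(
  moves=[
    [[0,0,0],[0,0,0.0005],0],
    [[0,0,0],[0,0,0],0],
  ],
)

```text
time: 15.05
ee_pos: [0.4442, 0.0812, 0.0239]
tcp_rot: [-179.9, -0.1, -164.9]
wrist_force: [0.5, -0.1, -1.3]
opening: 0.0128
grasp_force: 68.5
```

Call:
servo_tool(
  moves=[
    [[0,0,0],[0,0,0.001],0],
    [[0,0,0],[0,0,0],0],
  ],
)

```text
time: 15.25
ee_pos: [0.4443, 0.0812, 0.0233]
tcp_rot: [-179.9, -0.1, -164.9]
wrist_force: [-2.2, -0.8, 4.2]
opening: 0.013
grasp_force: 69.1
```

Call:
servo_tool(
  moves=[
    [[0,0,0],[0,0,0.0005],0],
    [[0,0,0],[0,0,0],0],
  ],
)

```text
time: 15.45
ee_pos: [0.4443, 0.0812, 0.0233]
tcp_rot: [-179.9, -0.1, -164.9]
wrist_force: [-4.7, -1.6, 9.8]
opening: 0.013
grasp_force: 70.2
```

```bash
python3 chk.py b; python3 go.py .4879 .0934 .0225 195.1
```

```text
pos [0.4443 0.0812 0.0233] [-1.7994e+02 -6.0000e-02 -1.6493e+02]
top strip [([0.4796, 0.0878, 0.012], 0.88)]
top strip_edge [([0.5516, 0.1102, 0.009], 0.97)]
top strip_grip [([0.4426, 0.0784, 0.0336], 0.74)]
top board_lip [([0.5733, 0.1198, 0.0116], 0.68)]
top board [([0.5392, 0.1114, 0.0007], 0.71)]
top strip 0.9 1112 [479.1  87.8] [160.5  41.8] 15.6 plane [-0.001 -0.005  0.016]
top leaf 0.79 1871 [610.7 126.4] [ 75. 100.] 14.8 plane [0.002 0.    0.023]
wrist strip [([0.477, 0.0868, 0.0095], 0.96)]
wrist strip_edge []
wrist strip_grip [([0.4427, 0.0769, 0.0338], 0.56)]
wrist board_lip []
wrist board []
wrist strip 0.69 7256 [454.   82.1] [110.9  40.1] 14.7 plane [-0.002 -0.001  0.017]
wrist leaf 0.36 7435 [452.6  84.7] [ 39.  109.7] 15.3 plane [0.032 0.009 0.012]
t 16.25 pos [0.4443 0.0812 0.0233] rot [-1.7994e+02 -6.0000e-02 -1.6493e+02] q [ 10.4  -7.2 -25.   72.3  -0.1  -4.7] F [-4.26 -1.61  9.93]
turn [-0.06 -0.06 -0.03] shift now [-0.0453  0.0004  0.0007] shift after turn [-0.0453  0.0004  0.0008]
```

```bash
cat > lat.py <<'E'
from h import *
import sys
cam="top";im,d=camera(cam);P=cloud(cam,d)
a=np.radians(15.1);c,s=np.cos(a),np.sin(a)
# intersect pixel rays with plane z=.016 (strip top) for lateral edges by colour
C=calibration(cam);K=np.array(C["camera_matrix"]);R=np.array(C["R"]);o=-R.T@np.array(C["t"])
def topix(lx,ly,z):
    X=np.stack([.541+lx*c-ly*s,.1077+lx*s+ly*c,0*lx+z],-1);p=(X@R.T+np.array(C["t"]))@K.T;return (p[...,:2]/p[...,2:]).astype(np.float32)
lx,ly=np.meshgrid(np.arange(-110,60,.5)/1e3,np.arange(-70,70,.5)/1e3)
S={}
for z,n in((.016,"s"),(.012,"b"),(.0215,"l")):
    m=topix(lx,ly,z);S[n]=cv2.remap(im,m[...,0],m[...,1],cv2.INTER_LINEAR).astype(int)
sat=lambda q:q[...,0]-q[...,2]   # wood is red-rich, aluminium grey
for x0 in range(-40,30,8):
    i=int((x0+110)*2);p=sat(S["s"][:,i:i+8]).mean(1);g=p<35
    mid=slice(60,220);j=np.flatnonzero(g[mid])+60
    pb=sat(S["b"][:,i:i+8]).mean(1);b=np.flatnonzero(pb>75)
    print(x0,"strip",(ly[j[0],0]*1e3,ly[j[-1],0]*1e3) if len(j) else None,len(j))
g=S["s"][100:180].mean(-1).mean(0); 
print("x profile (sat)",[(int(lx[0,i]*1e3),int(sat(S["s"][130:150,i]).mean())) for i in range(220,300,4)])
cv2.imwrite(f"pics/{sys.argv[1]}.png",cv2.resize(S["s"].astype(np.uint8)[...,::-1],None,fx=2,fy=2))
E
python3 lat.py rect1
```

```text
-40 strip (np.float64(-40.0), np.float64(19.0)) 119
-32 strip (np.float64(-40.0), np.float64(19.0)) 119
-24 strip (np.float64(-22.0), np.float64(19.0)) 83
-16 strip (np.float64(-22.0), np.float64(19.0)) 83
-8 strip (np.float64(-22.0), np.float64(19.0)) 83
0 strip (np.float64(-22.0), np.float64(19.0)) 83
8 strip (np.float64(-22.0), np.float64(19.0)) 83
16 strip None 0
24 strip None 0
x profile (sat) [(0, 0), (2, 0), (4, 0), (6, 0), (8, -1), (10, -1), (12, -2), (14, 3), (16, 58), (18, 79), (20, 75), (22, 73), (24, 76), (26, 82), (28, 88), (30, 87), (32, 90), (34, 85), (36, 46), (38, 5)]
```

View pics/rect1.png

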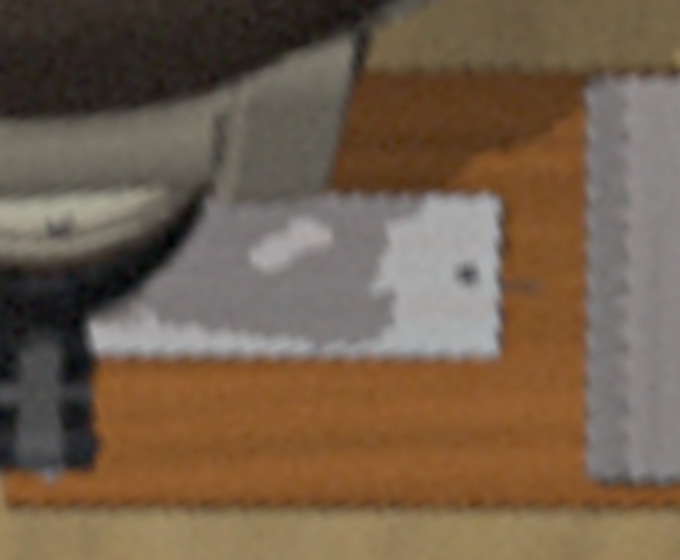

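Rectified board view (4 px/mm): blank front edge at column 500, rows 193–357; leaf lip at column 586, rows 77–483. The blank is straight, about 2.4 mm off to −y, and its edge is 20 mm short of the lip. I'll ease the press, correct and slide in.

Call:
servo_tool(
  moves=[
    [[0,0,0],[0,0,-0.0008],0],
    [[0,0,0],[-0.004,0.0012,0],0],
    [[0,0,0],[-0.004,0.0012,0],0],
    [[0,0,0],[-0.004,0,0],0],
    [[0,0,0],[-0.004,0,0],0],
    [[0,0,0],[0,0,0],0],
  ],
)

```text
time: 16.9
ee_pos: [0.4597, 0.0881, 0.0233]
tcp_rot: [-180.0, -0.1, -164.9]
wrist_force: [-1.9, 0.3, 3.7]
opening: 0.0126
grasp_force: 69.5
```

```bash
python3 lat.py rect2; python3 go.py .4879 .0957 .0233 195.1
```

```text
-40 strip (np.float64(-40.0), np.float64(21.0)) 123
-32 strip (np.float64(-40.0), np.float64(21.5)) 124
-24 strip (np.float64(-40.0), np.float64(21.5)) 124
-16 strip (np.float64(-40.0), np.float64(21.5)) 124
-8 strip (np.float64(-40.0), np.float64(21.5)) 124
0 strip (np.float64(-40.0), np.float64(21.5)) 91
8 strip (np.float64(-19.5), np.float64(21.5)) 83
16 strip (np.float64(-19.5), np.float64(21.5)) 83
24 strip (np.float64(-19.0), np.float64(21.5)) 82
x profile (sat) [(0, 3), (2, 2), (4, 0), (6, 0), (8, 0), (10, 1), (12, 0), (14, 0), (16, 0), (18, -1), (20, 0), (22, 0), (24, 0), (26, 0), (28, -3), (30, -4), (32, 42), (34, 88), (36, 45), (38, 5)]
t 16.95 pos [0.4597 0.0881 0.0233] rot [-1.7995e+02 -6.0000e-02 -1.6492e+02] q [ 10.9  -4.9 -22.9  72.1  -0.1  -4.2] F [-2.02  0.37  4.58]
turn [-0.05 -0.06 -0.02] shift now [-0.0292  0.      0.    ] shift after turn [-0.0292  0.      0.    ]
```

Centre is now right and the edge is 4 mm short of the lip; 29 mm to go.

Call:
servo_tool(
  moves=[
    [[0,0,0],[-0.004,0,0],0],
    [[0,0,0],[-0.004,0,0],0],
    [[0,0,0],[-0.004,0,0],0],
    [[0,0,0],[0,0,0],0],
  ],
)

```text
time: 17.35
ee_pos: [0.4711, 0.0911, 0.0233]
tcp_rot: [-179.9, -0.1, -164.9]
wrist_force: [-2.7, 0.0, 5.4]
opening: 0.0128
grasp_force: 69.7
```

Call:
servo_tool(
  moves=[
    [[0,0,0],[-0.004,0,0],0],
    [[0,0,0],[-0.004,0,0],0],
    [[0,0,0],[-0.004,0,0],0],
    [[0,0,0],[-0.004,0,0],0],
    [[0,0,0],[-0.001,0,0],0],
    [[0,0,0],[0,0,0.0005],0],
    [[0,0,0],[0,0,0],0],
  ],
)

```text
time: 18.05
ee_pos: [0.487, 0.0954, 0.0233]
tcp_rot: [-179.9, -0.1, -164.9]
wrist_force: [-7.0, -1.0, 11.8]
opening: 0.0127
grasp_force: 70.6
```

```bash
python3 chk.py c | grep -v wrist; python3 go.py .4879 .0957 .0233 195.1
```

```text
pos [0.487  0.0954 0.0233] [-1.7995e+02 -1.0000e-01 -1.6492e+02]
top strip [([0.5221, 0.1062, 0.0148], 0.56)]
top strip_edge [([0.5982, 0.1232, 0.0071], 0.89)]
top strip_grip [([0.4831, 0.0931, 0.0332], 0.74)]
top board_lip [([0.5722, 0.1211, 0.0131], 0.57)]
top board [([0.5406, 0.11, 0.0037], 0.56)]
top strip 0.78 790 [509.9  99.4] [136.3  40.2] 15.4 plane [-0.002 -0.     0.016]
top leaf 0.56 1685 [610.6 127.5] [73.5 97.5] 15.0 plane [0.001 0.002 0.023]
t 18.85 pos [0.4871 0.0954 0.0233] rot [-1.7995e+02 -9.0000e-02 -1.6492e+02] q [ 11.1  -1.  -19.1  71.9  -0.1  -4. ] F [-6.28 -1.52 11.08]
turn [-0.05 -0.09 -0.02] shift now [-0.0009  0.0001  0.    ] shift after turn [-0.0009  0.0001  0.    ]
```

View pics/c_top.png

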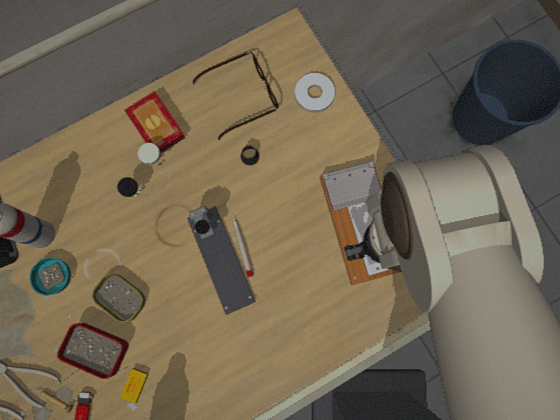

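The blank is about 25 mm under the leaf and straight. The leaf is still flat, the loupe (249,154) and pen (243,247) haven't moved, and the press is about 11 N. I'm handing in now.

```bash
python3 -c "
from workcell import *
o=get_obs();print(o['time'],o['wrist_force'],o['grasp_force']);print(job_done())"
```

```text
18.85 [-6.28439011 -1.52387875 11.08272378] 70.6412422657013
the job is handed in; nothing more can be done
None
```

I pressed the gauge down and let it rise, then drew the blank out and slid it about 25 mm under the leaf. It was handed in at 18.9 s, straight and close to centred, still gripped and pressed flat at about 11 N; the leaf stayed closed and the loupe and pen looked unmoved, but the arm hid the glue tube in the last picture, so I couldn't check it.

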